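Clip the key organiser to the bench staple

TASK

Secure the shop's key organiser: pick it up, press the sprung gate of its snap hook against a leg of the bench staple until the bar is inside the hook and the gate has snapped shut behind it, then draw the organiser back until the bar bears in the crook of the hook and hold a steady pull of about 8 N for a second. Lay it down flat on the bench, still clipped, and let go. Never force hook and staple together with more than 15 N, and leave the padlock, key drawer and lock cylinder where they are.

Things in the scene. Friction and masses are not known exactly. Their poses are not given: they have to be found in the camera images.
- organiser: Loose key organiser with a steel snap hook on its end, 0.2 kg in all, lying flat. Black plates with keys between them, 70 long (x -35 to 35), 30 wide (y), 16 high; origin: centre of the underside. It can be gripped across its 30 mm width. The hook sits on a pivot pin at x 42, y 0 and points along +x, its plane 8 mm above the underside.
- hook (a joint): Swing of the hook about its upright pivot pin, rad, 0 = in line with the organiser, + = nose swung to the organiser's +y; stops at -0.25 and +0.25. It turns easily (under 0.2 N at the nose) and stays where it is left, so a push on the gate first swings it to the + stop.
- hook_pivot (a point): Centre of the pivot; its axes turn with the hook (x towards the crook, z up). Flat hook of 8 mm round bar, x -6 to 82, y -24 to 24; solid spine at y +20, sprung gate on the -y side, nose end at x 60 to 64, y -20. Free space inside: y -16 to 16, up to x 74.
- gate (a joint): Gate: 7 mm round bar pivoted at hook x 18, y -20, its free end resting at x 58.5 by the nose. Opens inward only (free end to hook +y). 0 = shut, to 1.0 rad. Sprung shut: 2 to 4 N at its free end.
- gate_end (a point): Free end of the shut gate (hook x 55, y -20). An 8 mm bar pressed in hook +y on the gate at hook x 50 to 55 gets past its end by about y +8 and the gate snaps shut; at x under 49 it only pins the gate open till slid towards the crook; at x over 56 it lands on the nose.
- crook (a point): Point in the hook (hook x 70, y 0) where the centre of an 8 mm bar lies when seated in the crook.
- staple: Fixed adjustable steel staple on the bench: base plate 116 x 32 x 3 mm, origin at the centre of its underside, z up, and an upright U of 8 mm round bar, 56 mm high. The U's two legs (upright to z 40, 56 mm apart, 48 mm clear between for the hook's nose) are clamped tight in slots along x: the U stands anywhere within 6 mm either way along x (y 0). Only the plate is measured: find the bar by feel or sight.
- near_slot (a point): Middle of the plate's slot nearer the robot (staple x -28), taken 25 mm above the bench; the near leg's axis stands within 6 mm of it along staple x.
- far_slot (a point): Middle of the other slot (staple x +28), 25 mm above the bench; the far leg's axis stands within 6 mm of it along staple x.
- padlock: Bystander: brass padlock lying flat, 85 x 52 x 24 mm, origin at its underside near the middle.
- key_drawer: Bystander: clear small-parts drawer with key blanks, 110 x 70 x 42 mm, origin at the centre of its underside.
- lock_cylinder: Bystander: brass lock cylinder lying on its side, 62 x 32 x 17 mm, origin at its underside near the middle.
Not all that is in view belongs to the job. Leave any red look-alike of the organiser alone. Leave any orange look-alike of the staple alone.

How it is judged:
On the way, in this order (a step that is already met when the one before it is completed fails the run):
1. the gate is pressed open (more than 0.4 rad) with the hook in contact with the staple (value of joint gate above 0.4 rad and contact force between organiser and staple above 0.5 N), for 0.05 s.
2. with the gate shut behind it, a staple leg bears in the crook end of the hook and is pulled on steadily with 5 to 11 N for 0.5 s (value of joint gate below 0.1 rad and contact force between organiser and staple between 5 and 11 N and ((x of near_slot in the frame of hook_pivot above 0.06 m and (x of near_slot in the frame of hook_pivot between 0.002 and 0.078 m and y of near_slot in the frame of hook_pivot between -0.02 and 0.02 m)) or (x of far_slot in the frame of hook_pivot above 0.06 m and (x of far_slot in the frame of hook_pivot between 0.002 and 0.078 m and y of far_slot in the frame of hook_pivot between -0.02 and 0.02 m)))), for 0.5 s.
At the end, for the whole second after the job is handed in: A leg of the staple is inside the hook (the middle of its slot at hook x 2 to 78 mm, y within 20 mm, which covers every place of the bar in its slot), the gate shut (under 0.1 rad), the organiser lying flat on the bench (underside under 6 mm, tilt under 0.12 rad), at rest and released (((x of near_slot in the frame of hook_pivot between 0.002 and 0.078 m and y of near_slot in the frame of hook_pivot between -0.02 and 0.02 m) or (x of far_slot in the frame of hook_pivot between 0.002 and 0.078 m and y of far_slot in the frame of hook_pivot between -0.02 and 0.02 m)) and value of joint gate below 0.1 rad and height (world z) of organiser below 0.006 m and angle between organiser's own z axis and vertical below 0.12 rad and linear speed of organiser below 0.02 m/s and contact force between the fingers and organiser below 0.1 N); the robot touches nothing.
It fails at once if more than 15 N between the organiser with its hook and the staple (contact force between organiser and staple above 15 N).
It fails at once if the padlock is moved by more than 20 mm (distance of padlock from where it was at the start of the episode above 0.02 m).
It fails at once if the key drawer is moved by more than 20 mm (distance of key_drawer from where it was at the start of the episode above 0.02 m).
It fails at once if the lock cylinder is moved by more than 20 mm (distance of lock_cylinder from where it was at the start of the episode above 0.02 m).
It also fails if it takes over 58 s, if anything falls off the work surface, if the arm or the gripper's body presses on something with over 40 N, if the wrist force passes 120 N, or if a joint passes its speed limit or range.

ROBOT

A 6-joint arm with a two-finger parallel gripper is mounted at the origin on the work surface. World frame = base frame: x ahead of the robot, y to its left, z up, the work surface at z = 0. Lengths are in m, angles in rad, forces in N, time in s.
With the tool pointing down it reaches from about 0.25 to 0.775 m from the base axis. Payload 4 kg.
Tool frame: the origin (TCP) lies at the very end of the fingers, on their centre line; the grasp point (between the pads) lies behind it (arm.tcp_to_grasp is the z of the grasp point in the tool frame, in m); z points along the fingers, x is the direction in which the jaws open and shut, and the axes are right-handed (so a half turn about z gives the same grasp; the last joint's range is limited). The gripper opens to 94 mm and grips with 3 to 60 N. Pads are 16 mm wide; open, the fingers measure 119 mm over their backs; the gripper's body (75 mm by 177 mm) begins 78 mm behind the grasp point.
Start: joints at [1.112, 0.087, 1.371, -0, 1.684, -0.103], TCP at [0.192, 0.516, 0.167] pointing down, gripper open.
Joint ranges: [-3.1, 3.1], [-0.76, 2.03], [0.27, 2.55], [-1.08, 4.22], [0.17, 2.65], [-2.57, 2.57]. Speed limits (rad/s): [2.79, 2.79, 3.14, 3.14, 3.14, 3.14].

INTERFACE

Orientations are given as a 3x3 rotation matrix whose columns are the frame's x, y, z axes.
In Python, from cell import arm gives the robot as it stands.
- The arm moves only by the shell command python3 -m pendant 'ROWS' [OPENING] [FORCE]. ROWS is JSON, a list of rows, each an object of numbers: "dx", "dy", "dz": the shift along the world's x, y, z in m; "spin": the turn about the world's z in rad. In form: [{"dx": .., "dy": .., "dz": .., "spin": ..}, ...]. A call has 1 to 12 rows; each row shifts and turns the commanded pose from where the row before left it; what a row does not reach is not made up. A row lasts 1/8 s, in which the tool goes at most 62.5 mm and 10.7 degrees, less where a joint would pass 70% of its speed; a pose out of reach is approached as far as the arm can. A call with a gripper value outside its range is refused whole. OPENING is the opening in per cent of the stroke, from 0 (shut) to 100 (fully open), set as the call begins (- or left out, the last holds). The fingers move at their own pace and stop on an object; FORCE is the grip in N (left out, the last holds). Time passes only in rows, so rows that do not move let the fingers close. It gives the time, the measured TCP pose, the force and the opening at its end, in the units of the state.
- arm.get_obs(): the state, without advancing time (a new reading comes with each control period).
- arm.grab_frame(name): name is "side" or "top"; returns a dict with "pixels" (480x640x3 uint8, red, green, blue), "range_z" (480x640 float32, m along the optical axis (not along the pixel's ray), 0 where there is no reading), "K" (3x3 intrinsics, pixels), "k1" (the pictures are not rectified: a ray, as slopes to the right and down, at radius r is drawn at 1 + k1 r^2 times it, then the intrinsics apply), "extrinsics" (4x4, takes a point from camera to world coordinates). Camera axes: x right, y up, looking along -z (the intrinsics and any distortion apply to the point x, -y, -z); pixel columns grow to the right and rows downward; lengths in m; the calibration is good to about 2 mm. A picture is of the moment at which its call begins.
- arm.close_job(): hands the job in, once; it reports no verdict.
The state is a dict: "time": time; "joint_positions": joint angles; "qd": joint speeds; "tau": joint torques, N m; "tool_pos": TCP position; "tcp_rot": TCP orientation; "ft_force": force on the tool from outside, world axes, zero at the start; "moment": the same for the moment, N m; "grip_width": finger opening in m.
Only numpy, scipy, OpenCV 4.12 (cv2) and the standard library are available. Lean on these libraries where they do the work, as an engineer would, in place of code of your own. Each camera call takes 0.05 s, during which the arm holds its last target. There are 200 camera calls.

## Working session

There is one attempt and no reset: what is moved stays moved. The work goes in short steps, Python scripts to look and compute and a shell command to move; the robot and the scene stay as the last step left them, time stands still between calls to the robot, and variables do not carry over. Pictures are saved under pics/ and viewed, about 8 in all and at most 12, crops included, and the job is handed in when it is done.

```bash
ls; mkdir -p pics; cat > h.py <<'E'
import numpy as np, cv2
from cell import arm
def grab(n):
    f=arm.grab_frame(n); return f
def save(f,p,box=None,s=1):
    im=f["pixels"][...,::-1]
    if box: im=im[box[1]:box[3],box[0]:box[2]]
    cv2.imwrite(p,cv2.resize(im,None,fx=s,fy=s,interpolation=cv2.INTER_CUBIC))
def rays(f,uv):
    uv=np.atleast_2d(np.float64(uv)); K=f["K"]
    d=(uv-[K[0,2],K[1,2]])/[K[0,0],K[1,1]]
    s=d.copy()
    for _ in range(20): s=d/(1+f["k1"]*(s**2).sum(1,keepdims=True))
    E=f["extrinsics"]; v=np.c_[s[:,0],-s[:,1],-np.ones(len(s))]
    return E[:3,3],v@E[:3,:3].T
def onz(f,uv,z):
    o,v=rays(f,uv); return o+v*((z-o[2])/v[:,2])[:,None]
def cloud(f):
    vv,uu=np.mgrid[:480,:640]; o,v=rays(f,np.c_[uu.ravel(),vv.ravel()])
    r=f["range_z"].ravel()[:,None]; P=o+v*r; P[r[:,0]==0]=np.nan
    return P.reshape(480,640,3)
def proj(f,P):
    E=f["extrinsics"]; c=(np.atleast_2d(P)-E[:3,3])@E[:3,:3]
    s=np.c_[c[:,0]/-c[:,2],-c[:,1]/-c[:,2]]; s=s*(1+f["k1"]*(s**2).sum(1,keepdims=True))
    return s*[f["K"][0,0],f["K"][1,1]]+[f["K"][0,2],f["K"][1,2]]
E
python3 - <<'E'
from h import *
for n in("top","side"):
    f=grab(n); save(f,f"pics/{n}0.png"); print(n,f["K"],f["k1"],f["extrinsics"].round(3))
o=arm.get_obs(); print(o["time"],o["tool_pos"],o["tcp_rot"],o["ft_force"],o["grip_width"],arm.tcp_to_grasp)
E
```

```text
pics
top [[547.14676255   0.         324.51157096]
 [  0.         547.14676255 234.84070349]
 [  0.           0.           1.        ]] -0.00923718031718869 [[ 1.900e-02  9.980e-01 -5.600e-02  5.320e-01]
 [-1.000e+00  1.900e-02 -1.000e-03  1.500e-02]
 [ 0.000e+00  5.600e-02  9.980e-01  1.526e+00]
 [ 0.000e+00  0.000e+00  0.000e+00  1.000e+00]]
side [[588.1543779    0.         329.63977236]
 [  0.         588.1543779  253.21923966]
 [  0.           0.           1.        ]] -0.05238538975347632 [[-0.998  0.029 -0.06   0.555]
 [-0.064 -0.683  0.728  1.129]
 [-0.02   0.73   0.683  1.092]
 [ 0.     0.     0.     1.   ]]
0.1 [0.19136228 0.51503075 0.16562253] [[ 3.48370228e-01  9.37356634e-01 -8.51084202e-04]
 [ 9.37354935e-01 -3.48371225e-01 -1.79296757e-03]
 [-1.97714329e-03 -1.73151457e-04 -9.99998030e-01]] [-0.49458987 -0.31318158 -0.21975721] 0.09401728436557964 -0.0188
```

View pics/top0.png

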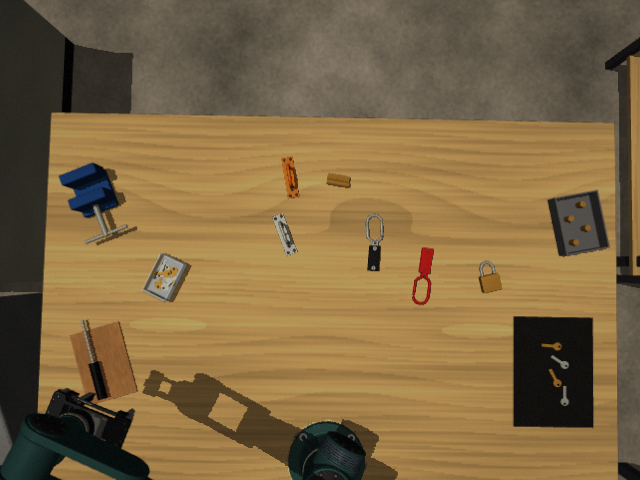

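View pics/side0.png

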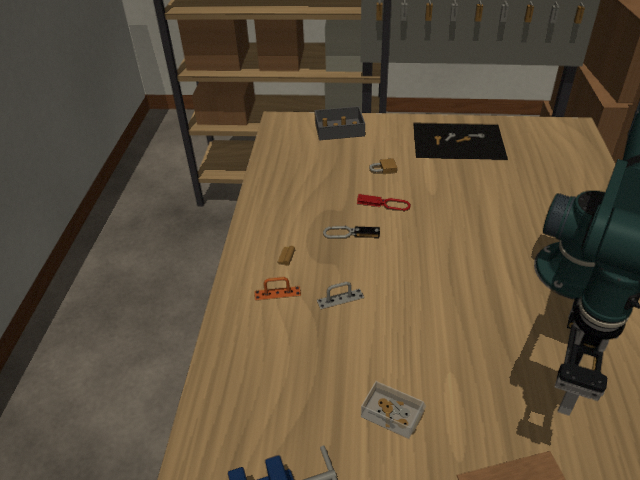

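The top view shows the black organiser at (374,258) with its hook pointing away at (375,228). The grey staple is at (286,234). The orange and red look-alikes are at (290,177) and (423,275). Next I'll take close crops.

```bash
python3 - <<'E'
from h import *
f=grab("top"); g=grab("side")
a=cv2.resize(f["pixels"][205:280,265:395,::-1],None,fx=6,fy=6,interpolation=cv2.INTER_CUBIC)
cv2.imwrite("pics/t1.png",a)
b=cv2.resize(g["pixels"][215:315,310:390,::-1],None,fx=6,fy=6,interpolation=cv2.INTER_CUBIC)
cv2.imwrite("pics/s1.png",b)
for n,F in(("top",f),("side",g)):
    P=cloud(F)
    np.save(n+".npy",P)
    for m,lo,hi in(("staple",[.48,.03],[.62,.16]),("org",[.40,-.13],[.62,-.05])):
        s=(P[...,2]>.005)&(P[...,2]<.08)&(P[...,0]>lo[0])&(P[...,0]<hi[0])&(P[...,1]>lo[1])&(P[...,1]<hi[1])
        Q=P[s]; print(n,m,len(Q),Q.min(0).round(3),Q.max(0).round(3))
E
```

```text
top staple 388 [0.48  0.03  0.005] [0.62  0.158 0.063]
top org 557 [ 0.4   -0.13   0.005] [ 0.619 -0.05   0.029]
side staple 105 [0.485 0.047 0.005] [0.619 0.158 0.057]
side org 279 [ 0.406 -0.13   0.005] [ 0.619 -0.061  0.026]
```

View pics/t1.png

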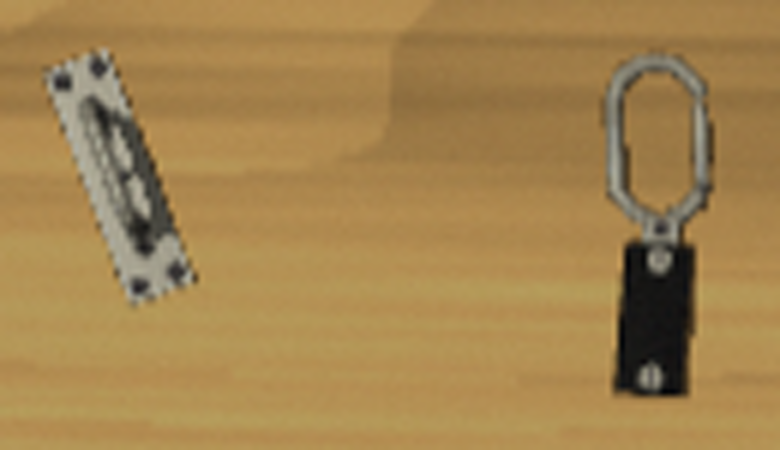

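View pics/s1.png

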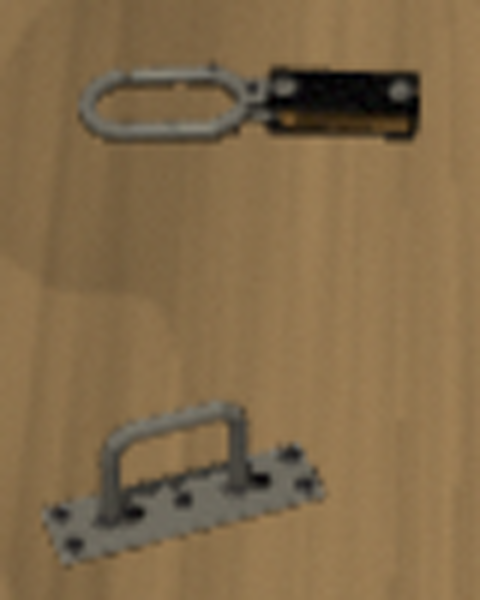

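Both views agree. The staple's U is shifted in its slots, because dark slot is visible on the robot side of the legs. The hook's gate faces world -y, on the right in the top view. Now the numbers.

```bash
python3 - <<'E'
from h import *
f=grab("top"); g=grab("side")
t=lambda c:(np.array(c)+.5)/6-.5+[265,205]
s=lambda c:(np.array(c)+.5)/6-.5+[310,215]
pl=onz(f,t([[45,72],[105,50],[197,280],[133,305]]),.003)[:,:2]
ps=onz(g,s([[42,510],[68,566],[328,495],[297,443]]),.003)[:,:2]
for n,q in(("top",pl),("side",ps)):
    c=q.mean(0); print(n,"plate c",c.round(4),q.round(3).tolist(), cv2.minAreaRect(np.float32(q*1000)))
far=(pl[0]+pl[1])/2; near=(pl[2]+pl[3])/2; d=far-near; print("staple yaw",np.arctan2(d[1],d[0]),np.linalg.norm(d))
# legs from side: at plate z=.003 leg base centre and top of U
lb=onz(g,s([[110,519],[240,487]]),.004); print("leg bases side",lb.round(4))
og=onz(f,t([[627,243],[695,243],[688,396],[613,390]]),.016)[:,:2]
print("org",og.round(4).tolist(),og.mean(0).round(4),cv2.minAreaRect(np.float32(og*1000)))
d=(og[0]+og[1]-og[2]-og[3])/2; print("org yaw",np.arctan2(d[1],d[0]),np.linalg.norm(d))
print("hook pivot/tip/pegs",onz(f,t([[660,228],[658,55]]),.010).round(4).tolist(), "screws",onz(f,t([[660,262],[651,378]]),.017).round(4).tolist())
os_=onz(g,s([[268,67],[420,72],[416,115],[268,112]]),.016)[:,:2]; print("org side",os_.round(4).tolist(),os_.mean(0))
for n,F in(("top",f),("side",g)):
    P=cloud(F); m=(P[...,2]>.025)&(P[...,2]<.07)&(abs(P[...,0]-.53)<.08)&(abs(P[...,1]-.08)<.06)
    Q=P[m]; print(n,len(Q),Q.mean(0), Q[np.argsort(Q[:,0])][::max(1,len(Q)//14)].round(3).tolist())
E
```

```text
top plate c [0.6166 0.1273] [[0.665, 0.163], [0.675, 0.136], [0.569, 0.09], [0.557, 0.12]] ((616.7841186523438, 127.30049896240234), (116.00855255126953, 31.823514938354492), 22.472314834594727)
side plate c [0.6137 0.1323] [[0.673, 0.139], [0.66, 0.169], [0.554, 0.125], [0.568, 0.096]] ((613.5887451171875, 132.02359008789062), (114.95011138916016, 33.20487594604492), 22.799882888793945)
staple yaw 0.39325662704543446 0.11571743981294227
leg bases side [[0.6442 0.1436 0.004 ]
 [0.591  0.1231 0.004 ]]
org [[0.5898, -0.1077], [0.5904, -0.1389], [0.5201, -0.1367], [0.5222, -0.1022]] [ 0.5556 -0.1214] ((555.81396484375, -120.57676696777344), (34.51329803466797, 70.35310363769531), 88.17559814453125)
org yaw -0.055428039071429076 0.06907824272129011
hook pivot/tip/pegs [[0.5973, -0.1233, 0.01], [0.6775, -0.1212, 0.01]] screws [[0.5813, -0.1229, 0.017], [0.528, -0.1195, 0.017]]
org side [[0.5881, -0.1341], [0.5169, -0.1334], [0.5187, -0.1027], [0.587, -0.102]] [ 0.55267008 -0.11805157]
top 24 [0.60004421 0.12093956 0.05053058] [[0.591, 0.118, 0.026], [0.593, 0.12, 0.048], [0.593, 0.117, 0.
[... 158 characters left out ...]
.05], [0.598, 0.117, 0.049], [0.6, 0.125, 0.055], [0.6, 0.119, 0.056], [0.6, 0.122, 0.052], [0.603, 0.122, 0.058], [0.603, 0.125, 0.055], [0.603, 0.119, 0.057], [0.606, 0.125, 0.057], [0.606, 0.122, 0.054], [0.606, 0.128, 0.051], [0.606, 0.12, 0.048], [0.608, 0.124, 0.06], [0.608, 0.128, 0.055], [0.608, 0.122, 0.055]]
side 43 [0.59756384 0.12653168 0.04553285] [[0.59, 0.128, 0.03], [0.59, 0.126, 0.049], [0.59, 0.121, 0.041], [0.593, 0.126, 0.042], [0.593, 0.125, 0.044], [0.595, 0.128, 0.037], [0.595, 0.127, 0.051], [0.595, 0.125, 0.045], [0.597, 0.128, 0.048], [0.6, 0.13, 0.053], [0.602, 0.126, 0.049], [0.605, 0.132, 0.055], [0.605, 0.126, 0.056], [0.607, 0.127, 0.053], [0.61, 0.128, 0.048]]
```

```bash
python3 -m pendant '[{"dx":0.03,"dy":-0.05,"spin":0.027},{"dx":0.03,"dy":-0.05,"spin":0.027},{"dx":0.03,"dy":-0.05,"spin":0.027},{"dx":0.03,"dy":-0.05,"spin":0.027},{"dx":0.03,"dy":-0.05,"spin":0.027},{"dx":0.03,"dy":-0.05,"spin":0.027},{"dx":0.03,"dy":-0.05,"spin":0.027},{"dx":0.03,"dy":-0.05,"spin":0.027},{"dx":0.03,"dy":-0.05,"spin":0.027},{"dx":0.03,"dy":-0.05,"spin":0.027},{"dx":0.03,"dy":-0.05,"spin":0.027},{"dx":0.03,"dy":-0.05,"spin":0.027}]' 100 60
```

```text
invalid input at $[0]: expected keys dx, dy, dz, spin
```

```bash
python3 -m pendant '[{"dx":0.03,"dy":-0.05,"dz":0,"spin":0.027},{"dx":0.03,"dy":-0.05,"dz":0,"spin":0.027},{"dx":0.03,"dy":-0.05,"dz":0,"spin":0.027},{"dx":0.03,"dy":-0.05,"dz":0,"spin":0.027},{"dx":0.03,"dy":-0.05,"dz":0,"spin":0.027},{"dx":0.03,"dy":-0.05,"dz":0,"spin":0.027},{"dx":0.03,"dy":-0.05,"dz":0,"spin":0.027},{"dx":0.03,"dy":-0.05,"dz":0,"spin":0.027},{"dx":0.03,"dy":-0.05,"dz":0,"spin":0.027},{"dx":0.03,"dy":-0.05,"dz":0,"spin":0.027},{"dx":0.03,"dy":-0.05,"dz":0,"spin":0.027},{"dx":0.03,"dy":-0.05,"dz":0,"spin":0.027}]' 100 60
```

```text
time: 1.8
tool_pos: [0.5524, -0.0862, 0.1668]
tcp_rot: [[0.031, 1.0, 0.0], [1.0, -0.031, 0.0], [0.0, 0.0, -1.0]]
ft_force: [0.7, 0.3, -0.2]
grip_width: 0.0942
```

```bash
python3 -m pendant '[{"dx":0.0135,"dy":-0.034,"dz":0,"spin":0},{"dx":0,"dy":0,"dz":-0.05,"spin":0},{"dx":0,"dy":0,"dz":-0.05,"spin":0},{"dx":0,"dy":0,"dz":-0.03,"spin":0},{"dx":0,"dy":0,"dz":-0.02,"spin":0},{"dx":0,"dy":0,"dz":-0.011,"spin":0},{"dx":0,"dy":0,"dz":0,"spin":0}]' 100 60 && python3 -m pendant '[{"dx":0,"dy":0,"dz":0,"spin":0},{"dx":0,"dy":0,"dz":0,"spin":0},{"dx":0,"dy":0,"dz":0,"spin":0},{"dx":0,"dy":0,"dz":0,"spin":0},{"dx":0,"dy":0,"dz":0,"spin":0}]' 22 60
```

```text
time: 2.68
tool_pos: [0.5647, -0.1183, 0.0051]
tcp_rot: [[0.032, 0.999, -0.001], [0.999, -0.032, 0.001], [0.0, -0.001, -1.0]]
ft_force: [-0.1, 0.5, -0.1]
grip_width: 0.0938
time: 3.3
tool_pos: [0.5651, -0.1184, 0.0058]
tcp_rot: [[0.032, 0.999, 0.0], [0.999, -0.032, 0.0], [0.0, 0.0, -1.0]]
ft_force: [0.2, -0.1, -0.7]
grip_width: 0.0473
```

```bash
python3 -m pendant '[{"dx":0,"dy":0,"dz":0,"spin":0},{"dx":0,"dy":0,"dz":0,"spin":0},{"dx":0,"dy":0,"dz":0,"spin":0},{"dx":0,"dy":0,"dz":0,"spin":0}]' 10 60 && python3 -m pendant '[{"dx":0,"dy":0,"dz":0.03,"spin":0},{"dx":0,"dy":0,"dz":0.05,"spin":0},{"dx":0,"dy":0,"dz":0.05,"spin":0},{"dx":0,"dy":0,"dz":0,"spin":0},{"dx":0,"dy":0,"dz":0,"spin":0}]'
python3 - <<'E'
from h import *
f=grab("top"); g=grab("side")
p=proj(f,[.60,-.12,.13])[0].astype(int); q=proj(g,[.60,-.12,.13])[0].astype(int); print(p,q)
save(f,"pics/t2.png",(p[0]-40,p[1]-50,p[0]+40,p[1]+50),6); save(g,"pics/s2.png",(q[0]-60,q[1]-45,q[0]+60,q[1]+45),6)
a=cv2.imread("pics/t2.png");b=cv2.imread("pics/s2.png"); a=cv2.resize(a,None,fx=.6,fy=.6);b=cv2.resize(b,None,fx=.7,fy=.7)
h=max(len(a),len(b));pad=lambda i:cv2.copyMakeBorder(i,0,h-len(i),0,0,0)
c=np.hstack([pad(a),pad(b)]);print(c.shape);cv2.imwrite("pics/m2.png",c)
E
```

```text
time: 3.8
tool_pos: [0.5651, -0.1184, 0.0057]
tcp_rot: [[0.032, 0.999, -0.0], [0.999, -0.032, 0.0], [0.0, -0.0, -1.0]]
ft_force: [-0.4, -1.0, -0.0]
grip_width: 0.0102
time: 4.42
tool_pos: [0.5648, -0.1183, 0.1351]
tcp_rot: [[0.032, 0.999, -0.001], [0.999, -0.032, 0.0], [0.0, -0.001, -1.0]]
ft_force: [0.2, 0.2, -0.7]
grip_width: 0.0095
[377 239] [349 196]
(378, 792, 3)
```

View pics/m2.png

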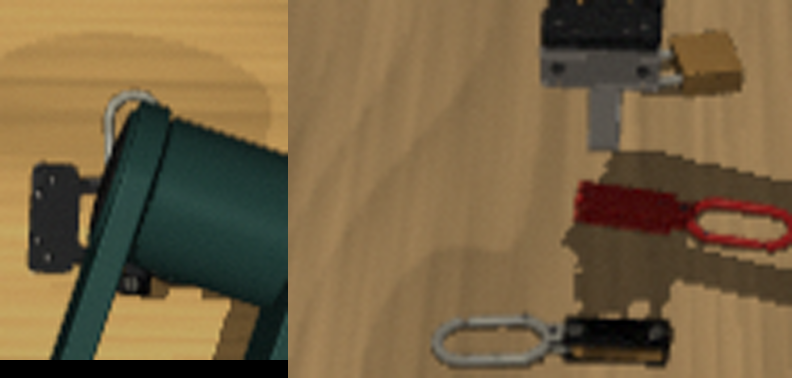

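The picture shows the jaws empty and shut, with the finger tip at about (605,150). The organiser is still on the bench at (620,340). I'll check where the tip projects against where it is seen.

```bash
python3 - <<'E'
from h import *
f=grab("top"); g=grab("side"); o=arm.get_obs(); T=o["tool_pos"]
print(T,"proj side",proj(g,T),"seen ~",[364.5,186.7],"top",proj(f,T))
q=[[289+(x-288)/4.2,151+y/4.2] for x,y in((567,317),(672,322),(668,366),(564,360))]
print(onz(g,q,.016).round(4).tolist(),onz(g,q,.016).mean(0))
P=cloud(g); u,v=np.mean(q,0).round().astype(int); print(P[v-3:v+4:3,u-6:u+7:3].round(3).tolist())
print(P[(P[...,2]>.11)&(P[...,2]<.16)&(abs(P[...,1]+.1)<.2)][::12].round(3).tolist())
E
```

```text
[ 0.56397693 -0.11809338  0.13345891] proj side [[363.4949045  196.22847185]] seen ~ [364.5, 186.7] top [[376.8103926  253.60455261]]
[[0.5847, -0.1311, 0.016], [0.5145, -0.1288, 0.016], [0.5171, -0.0845, 0.016], [0.5852, -0.0875, 0.016]] [ 0.55038499 -0.10797496  0.016     ]
[[[0.566, -0.117, 0.019], [0.558, -0.117, 0.02], [0.549, -0.121, 0.016], [0.541, -0.121, 0.017], [0.532, -0.12, 0.018]], [[0.566, -0.112, 0.013], [0.557, -0.113, 0.013], [0.549, -0.108, 0.017], [0.541, -0.109, 0.016], [0.532, -0.105, 0.02]], [[0.565, -0.108, 0.005], [0.557, -0.106, 0.007], [0.549, -0.105, 0.008], [0.54, -0.104, 0.009], [0.532, -0.107, 0.007]]]
[[0.057, -0.015, 0.119]]
```

```bash
python3 - <<'E'
from h import *
g=grab("side"); f=grab("top")
P=cloud(g); R=g["range_z"]
for v in range(165,200,3): print(v,[(u,P[v,u].round(3).tolist()) for u in (359,363,366,370)])
save(g,"pics/s3.png",(310,130,410,250),5)
E
```

```text
165 [(359, [0.576, -0.029, 0.295]), (363, [0.566, -0.027, 0.296]), (366, [0.559, -0.029, 0.295]), (370, [0.55, -0.025, 0.297])]
168 [(359, [0.576, -0.036, 0.281]), (363, [0.566, -0.037, 0.28]), (366, [0.559, -0.037, 0.281]), (370, [0.549, -0.04, 0.279])]
171 [(359, [0.576, -0.034, 0.273]), (363, [0.566, -0.036, 0.272]), (366, [0.559, -0.035, 0.274]), (370, [0.549, -0.036, 0.273])]
174 [(359, [0.582, -0.412, -0.004]), (363, [0.566, -0.102, 0.217]), (366, [0.559, -0.101, 0.218]), (370, [0.547, -0.414, -0.005])]
177 [(359, [0.582, -0.394, -0.003]), (363, [0.566, -0.098, 0.211]), (366, [0.559, -0.1, 0.209]), (370, [0.547, -0.393, -0.001])]
180 [(359, [0.581, -0.373, 0.001]), (363, [0.566, -0.098, 0.201]), (366, [0.558, -0.104, 0.197]), (370, [0.547, -0.381, -0.004])]
183 [(359, [0.581, -0.358, 0.001]), (363, [0.566, -0.095, 0.194]), (366, [0.558, -0.1, 0.19]), (370, [0.546, -0.363, -0.002])]
186 [(359, [0.58, -0.345, -0.001]), (363, [0.566, -0.1, 0.181]), (366, [0.558, -0.097, 0.183]), (370, [0.546, -0.343, 0.001])]
189 [(359, [0.58, -0.325, 0.002]), (363, [0.568, -0.335, -0.005]), (366, [0.558, -0.326, 0.002]), (370, [0.546, -0.326, 0.002])]
192 [(359, [0.579, -0.316, -0.003]), (363, [0.567, -0.318, -0.004]), (366, [0.558, -0.319, -0.005]), (370, [0.546, -0.32, -0.005])]
195 [(359, [0.579, -0.276, 0.017]), (363, [0.567, -0.275, 0.017]), (366, [0.558, -0.281, 0.013]), (370, [0.546, -0.299, -0.0])]
198 [(359, [0.578, -0.259, 0.018]), (363, [0.566, -0.257, 0.02]), (366, [0.557, -0.26, 0.018]), (370, [0.546, -0.267, 0.013])]
```

View pics/s3.png

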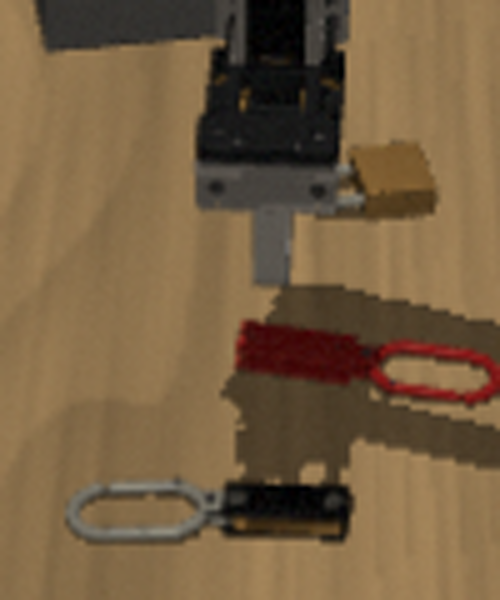

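The side depth puts the finger tips about 45 mm above the reported TCP, so the jaws closed in the air above the organiser. I'll open, descend part way and measure the tips again.

```bash
python3 -m pendant '[{"dx":0,"dy":0,"dz":0,"spin":0},{"dx":0,"dy":0,"dz":0,"spin":0},{"dx":0,"dy":0,"dz":0,"spin":0},{"dx":0,"dy":0,"dz":0,"spin":0},{"dx":0,"dy":0,"dz":-0.04,"spin":0},{"dx":0,"dy":0,"dz":-0.04,"spin":0},{"dx":0,"dy":0,"dz":-0.02,"spin":0},{"dx":0,"dy":0,"dz":0,"spin":0}]' 75
python3 - <<'E'
from h import *
g=grab("side"); P=cloud(g); T=arm.get_obs()["tool_pos"]; print(T,proj(g,T))
m=(abs(P[...,0]-T[0])<.03)&(P[...,1]>-.18)&(P[...,1]<0)&(P[...,2]>.025)&(P[...,2]<.17)
v,u=np.nonzero(m); Q=P[m]
for z0 in np.arange(.02,.17,.01):
    k=(Q[:,2]>=z0)&(Q[:,2]<z0+.01)
    if k.sum(): print(round(z0,2),k.sum(),Q[k].min(0).round(3),Q[k].max(0).round(3),u[k].min(),u[k].max(),v[k].min(),v[k].max())
E
```

```text
time: 5.72
tool_pos: [0.5634, -0.1179, 0.0335]
tcp_rot: [[0.032, 0.999, -0.004], [0.999, -0.032, 0.001], [0.001, -0.005, -1.0]]
ft_force: [0.1, 0.1, 0.4]
grip_width: 0.0702
[ 0.56476014 -0.11833855  0.03537737] [[362.53460941 224.32677066]]
0.07 5 [ 0.554 -0.155  0.071] [ 0.561 -0.072  0.079] 364 367 206 224
0.08 23 [ 0.555 -0.074  0.081] [ 0.574 -0.066  0.09 ] 359 366 220 223
0.09 20 [ 0.555 -0.074  0.09 ] [ 0.574 -0.064  0.099] 359 366 218 221
0.1 25 [ 0.556 -0.074  0.101] [ 0.574 -0.064  0.11 ] 359 366 214 218
0.11 22 [ 0.556 -0.074  0.11 ] [ 0.574 -0.062  0.12 ] 359 366 211 216
0.12 24 [ 0.556 -0.076  0.12 ] [ 0.575 -0.063  0.129] 359 366 209 213
0.13 25 [ 0.556 -0.155  0.13 ] [ 0.572 -0.062  0.14 ] 360 366 186 210
0.14 29 [ 0.553 -0.159  0.14 ] [ 0.572 -0.066  0.15 ] 360 368 183 206
0.15 18 [ 0.553 -0.157  0.151] [ 0.572 -0.149  0.16 ] 361 368 181 183
0.16 11 [ 0.547 -0.042  0.166] [ 0.594 -0.036  0.17 ] 351 370 203 205
```

```bash
python3 -m pendant '[{"dx":0,"dy":-0.002,"dz":-0.04,"spin":0},{"dx":0,"dy":0,"dz":-0.02,"spin":0},{"dx":0,"dy":0,"dz":-0.006,"spin":0},{"dx":0,"dy":0,"dz":-0.003,"spin":0},{"dx":0,"dy":0,"dz":0,"spin":0}]' 75
python3 - <<'E'
from h import *
g=grab("side"); P=cloud(g); T=arm.get_obs()["tool_pos"]; print(T)
m=(abs(P[...,0]-T[0])<.012)&(P[...,1]>-.085)&(P[...,1]<-.05)&(P[...,2]<.06)
v,u=np.nonzero(m); 
for a in sorted(set(v)): print(a,P[m][v==a].mean(0).round(3),(v==a).sum())
E
```

```text
time: 6.4
tool_pos: [0.5662, -0.1207, -0.0319]
tcp_rot: [[0.032, 0.999, 0.002], [0.999, -0.032, -0.001], [-0.001, 0.002, -1.0]]
ft_force: [-0.5, 0.3, -0.2]
grip_width: 0.0707
[ 0.5661903  -0.12073631 -0.0318621 ]
228 [ 0.571 -0.077  0.057] 2
229 [ 0.566 -0.075  0.055] 4
230 [ 0.568 -0.072  0.054] 7
231 [ 0.568 -0.071  0.052] 7
232 [ 0.568 -0.069  0.05 ] 7
233 [ 0.568 -0.071  0.044] 7
234 [ 0.568 -0.072  0.04 ] 7
235 [ 0.568 -0.071  0.038] 7
236 [ 0.568 -0.071  0.034] 7
237 [ 0.568 -0.069  0.032] 7
238 [ 0.568 -0.071  0.027] 7
239 [ 0.568 -0.071  0.023] 7
240 [ 0.568 -0.072  0.019] 7
241 [ 0.567 -0.071  0.016] 7
242 [ 0.569 -0.084  0.   ] 2
243 [ 0.563 -0.08   0.   ] 6
244 [ 0.566 -0.076  0.   ] 8
245 [ 0.566 -0.072 -0.   ] 8
246 [ 0.566 -0.069 -0.001] 8
247 [ 0.567 -0.066 -0.002] 9
248 [ 0.567 -0.062 -0.002] 9
249 [ 0.567 -0.057 -0.001] 9
250 [ 0.567 -0.053 -0.002] 9
251 [ 0.556 -0.051 -0.002] 1
252 [ 0.561 -0.051 -0.007] 1
```

```bash
python3 -m pendant '[{"dx":0,"dy":0,"dz":-0.005,"spin":0},{"dx":0,"dy":0,"dz":-0.003,"spin":0},{"dx":0,"dy":0,"dz":0,"spin":0}]' 75 && python3 -m pendant '[{"dx":0,"dy":0,"dz":0,"spin":0},{"dx":0,"dy":0,"dz":0,"spin":0},{"dx":0,"dy":0,"dz":0,"spin":0},{"dx":0,"dy":0,"dz":0,"spin":0},{"dx":0,"dy":0,"dz":0,"spin":0},{"dx":0,"dy":0,"dz":0,"spin":0}]' 15 60
```

```text
time: 6.82
tool_pos: [0.5659, -0.1206, -0.0386]
tcp_rot: [[0.032, 0.999, 0.002], [0.999, -0.032, -0.0], [-0.0, 0.002, -1.0]]
ft_force: [-4.8, 1.2, 11.2]
grip_width: 0.0708
time: 7.58
tool_pos: [0.5675, -0.1208, -0.0385]
tcp_rot: [[0.032, 0.999, 0.005], [0.999, -0.032, -0.001], [-0.001, 0.005, -1.0]]
ft_force: [-0.9, 0.8, 7.2]
grip_width: 0.0293
```

```bash
python3 -m pendant '[{"dx":0,"dy":0,"dz":0.02,"spin":0},{"dx":0,"dy":0,"dz":0.04,"spin":0},{"dx":0,"dy":0,"dz":0.04,"spin":0},{"dx":-0.006,"dy":0.029,"dz":0,"spin":0},{"dx":-0.012,"dy":0.058,"dz":0,"spin":0},{"dx":-0.012,"dy":0.058,"dz":0,"spin":0},{"dx":-0.012,"dy":0.058,"dz":0,"spin":0},{"dx":-0.012,"dy":0.058,"dz":0,"spin":0},{"dx":-0.006,"dy":0.029,"dz":0,"spin":0},{"dx":0,"dy":0,"dz":0,"spin":0},{"dx":0,"dy":0,"dz":0,"spin":0}]'
python3 - <<'E'
from h import *
g=grab("side");f=grab("top"); T=arm.get_obs()["tool_pos"]; print(T)
q=proj(g,[T[0]+.04,T[1]-.01,.08])[0].astype(int);p=proj(f,[T[0]+.06,T[1]-.01,.08])[0].astype(int)
print(q,p)
a=g["pixels"][q[1]-50:q[1]+50,q[0]-60:q[0]+40,::-1];b=f["pixels"][p[1]-50:p[1]+50,p[0]-40:p[0]+40,::-1]
cv2.imwrite("pics/m4.png",cv2.resize(np.hstack([a,b]),None,fx=4.4,fy=4.4,interpolation=cv2.INTER_CUBIC))
E
```

```text
time: 8.95
tool_pos: [0.5048, 0.1688, 0.0581]
tcp_rot: [[0.032, 0.999, -0.001], [0.999, -0.032, -0.001], [-0.001, -0.001, -1.0]]
ft_force: [0.2, 0.3, -3.1]
grip_width: 0.0294
[0.50523062 0.16828222 0.0583446 ]
[368 285] [270 251]
```

View pics/m4.png

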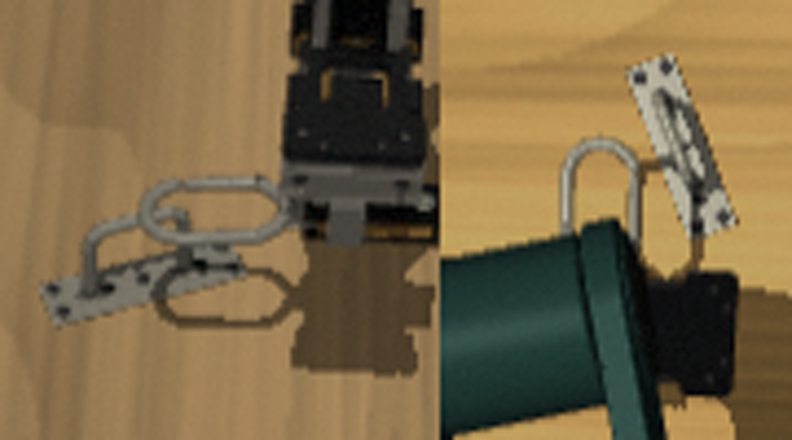

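```bash
python3 - <<'E'
from h import *
g=grab("side");f=grab("top")
s=lambda c:(np.array(c)+.5)/4.4-.5+[308,235]; t=lambda c:(np.array(c)-[440,0]+.5)/4.4-.5+[230,201]
print("tip side",onz(g,s([[140,213]]),.105),"spine/gate outer y (near, far)",onz(g,s([[215,243],[215,178]]),.105).round(4).tolist())
print("tip top",onz(f,t([[600,138]]),.109),"sides outer",onz(f,t([[561,215],[642,215]]),.105).round(4).tolist())
# staple legs in this side view, and U in top
print("leg bases",onz(g,s([[95,290],[186,266]]),.004).round(4).tolist())
print("U top ends top-view",onz(f,t([[658,95],[704,190]]),.05).round(4).tolist())
print("plate centre side",onz(g,s([[40,285],[55,327],[246,272],[228,240]]),.003).mean(0))
E
```

```text
tip side [[0.61291568 0.17728418 0.105     ]] spine/gate outer y (near, far) [[0.5726, 0.1973, 0.105], [0.5741, 0.1494, 0.105]]
tip top [[0.61502588 0.16782881 0.109     ]] sides outer [[0.5693, 0.1901, 0.105], [0.5702, 0.1423, 0.105]]
leg bases [[0.6412, 0.1416, 0.004], [0.5904, 0.1207, 0.004]]
U top ends top-view [[0.6457, 0.1392, 0.05], [0.5878, 0.1096, 0.05]]
plate centre side [0.61439861 0.13228536 0.003     ]
```

The hook is held in line. The near leg sits about (+0.061, -0.051) m from the pivot in both cameras, so I'll shift and lower beside it.

```bash
python3 -m pendant '[{"dx":0.0095,"dy":0,"dz":-0.02,"spin":0},{"dx":0,"dy":0,"dz":-0.03,"spin":0},{"dx":0,"dy":0,"dz":-0.02,"spin":0},{"dx":0,"dy":0,"dz":-0.012,"spin":0},{"dx":0,"dy":0,"dz":0,"spin":0},{"dx":0,"dy":0,"dz":0,"spin":0}]' && python3 -m pendant '[{"dx":0,"dy":-0.006,"dz":0,"spin":0},{"dx":0,"dy":-0.006,"dz":0,"spin":0},{"dx":0,"dy":-0.004,"dz":0,"spin":0},{"dx":0,"dy":0,"dz":0,"spin":0}]'
python3 - <<'E'
from h import *
g=grab("side");f=grab("top"); o=arm.get_obs(); print(o["tool_pos"],o["ft_force"])
q=[352,290];p=[280,247]
a=g["pixels"][q[1]-50:q[1]+50,q[0]-50:q[0]+50,::-1];b=f["pixels"][p[1]-50:p[1]+50,p[0]-40:p[0]+40,::-1]
cv2.imwrite("pics/m5.png",cv2.resize(np.hstack([a,b]),None,fx=4.4,fy=4.4,interpolation=cv2.INTER_CUBIC))
E
```

```text
time: 9.9
tool_pos: [0.5156, 0.1696, -0.0222]
tcp_rot: [[0.032, 0.999, 0.002], [0.999, -0.032, 0.001], [0.001, 0.002, -1.0]]
ft_force: [-0.2, -0.3, -2.5]
grip_width: 0.0289
time: 10.4
tool_pos: [0.5147, 0.1532, -0.0232]
tcp_rot: [[0.032, 0.999, 0.0], [0.999, -0.032, 0.0], [0.0, 0.0, -1.0]]
ft_force: [0.4, 0.0, -3.3]
grip_width: 0.0297
[ 0.5146011   0.15354689 -0.02324835] [-0.28854034 -0.03607313 -1.20585879]
```

View pics/m5.png

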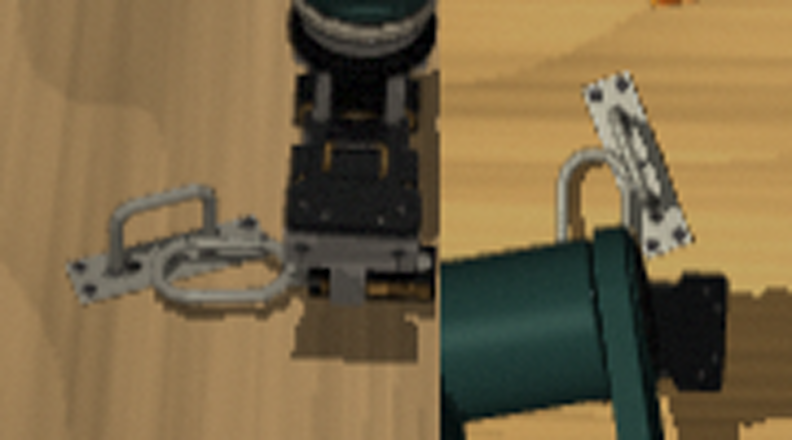

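The picture shows the hook level beside the near leg, which is at (212,215) in the side crop. By scale the leg stands at about hook x 48 to 51, with the hook still in line. Now I'll press.

```bash
python3 -m pendant '[{"dx":0,"dy":-0.004,"dz":0,"spin":0},{"dx":0,"dy":-0.004,"dz":0,"spin":0},{"dx":0,"dy":-0.003,"dz":0,"spin":0},{"dx":0,"dy":-0.003,"dz":0,"spin":0},{"dx":0,"dy":0,"dz":0,"spin":0}]'; python3 -m pendant '[{"dx":0,"dy":-0.002,"dz":0,"spin":0},{"dx":0,"dy":-0.002,"dz":0,"spin":0},{"dx":0,"dy":0,"dz":0,"spin":0}]';  python3 -m pendant '[{"dx":0.0005,"dy":-0.002,"dz":0,"spin":0},{"dx":0.0005,"dy":-0.002,"dz":0,"spin":0},{"dx":0,"dy":0,"dz":0,"spin":0}]'
```

```text
time: 11.12
tool_pos: [0.5146, 0.1393, -0.0233]
tcp_rot: [[0.032, 0.999, 0.0], [0.999, -0.032, 0.0], [0.0, 0.0, -1.0]]
ft_force: [-0.1, 0.4, -2.5]
grip_width: 0.0292
time: 11.5
tool_pos: [0.5148, 0.136, -0.0232]
tcp_rot: [[0.032, 1.0, 0.001], [1.0, -0.032, 0.001], [0.001, 0.001, -1.0]]
ft_force: [1.2, 2.2, -2.1]
grip_width: 0.0292
time: 11.88
tool_pos: [0.5157, 0.1316, -0.0232]
tcp_rot: [[0.032, 0.999, 0.0], [0.999, -0.032, 0.0], [0.0, 0.0, -1.0]]
ft_force: [-0.1, 3.4, -2.7]
grip_width: 0.0297
```

```bash
python3 -m pendant '[{"dx":0.0007,"dy":-0.003,"dz":0,"spin":0},{"dx":0.0007,"dy":-0.003,"dz":0,"spin":0},{"dx":0,"dy":0,"dz":0,"spin":0}]'; python3 -m pendant '[{"dx":0.0007,"dy":-0.003,"dz":0,"spin":0},{"dx":0.0007,"dy":-0.003,"dz":0,"spin":0},{"dx":0,"dy":0,"dz":0,"spin":0}]'
python3 - <<'E'
from h import *
g=grab("side");f=grab("top"); o=arm.get_obs(); print(o["tool_pos"],o["ft_force"],o["moment"])
q=[352,290];p=[280,247]
a=g["pixels"][q[1]-40:q[1]+35,q[0]-50:q[0]+25,::-1];b=f["pixels"][p[1]-50:p[1]+25,p[0]-30:p[0]+30,::-1]
cv2.imwrite("pics/m6.png",cv2.resize(np.hstack([a,b]),None,fx=5.8,fy=5.8,interpolation=cv2.INTER_CUBIC))
E
```

```text
time: 12.25
tool_pos: [0.5166, 0.1253, -0.0234]
tcp_rot: [[0.032, 0.999, -0.001], [0.999, -0.032, -0.0], [-0.0, -0.001, -1.0]]
ft_force: [-1.4, 3.5, -2.2]
grip_width: 0.0298
time: 12.62
tool_pos: [0.5178, 0.1191, -0.0236]
tcp_rot: [[0.032, 0.999, -0.002], [0.999, -0.032, -0.001], [-0.001, -0.001, -1.0]]
ft_force: [-3.0, 2.8, -2.0]
grip_width: 0.0295
[ 0.51773488  0.11915028 -0.02353899] [-2.75005399  2.19599921 -1.75544528] [0.52562976 0.41450503 0.19252771]
```

View pics/m6.png

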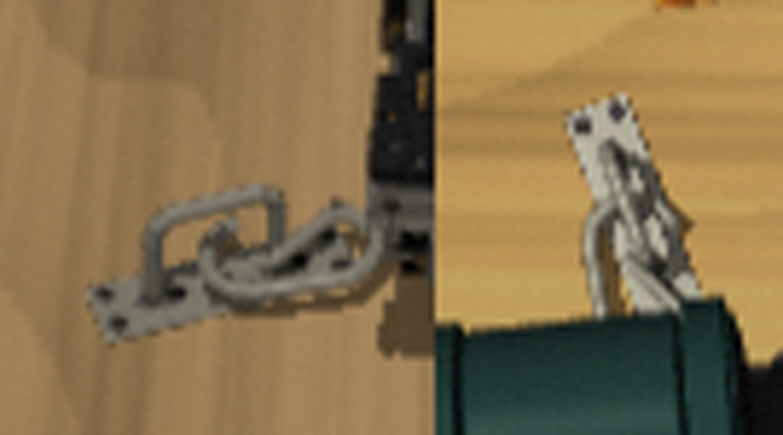

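The gate is folding inward on the near leg, at (280,240) in the side crop. The nose, at (222,232), is past it on the far side. I'll press on another ~10 mm.

```bash
python3 -m pendant '[{"dx":0.0006,"dy":-0.003,"dz":0,"spin":0},{"dx":0.0006,"dy":-0.003,"dz":0,"spin":0},{"dx":0,"dy":0,"dz":0,"spin":0}]'; python3 -m pendant '[{"dx":0.0005,"dy":-0.002,"dz":0,"spin":0},{"dx":0.0005,"dy":-0.002,"dz":0,"spin":0},{"dx":0,"dy":0,"dz":0,"spin":0}]'
```

```text
time: 13.1
tool_pos: [0.5192, 0.1129, -0.0234]
tcp_rot: [[0.032, 0.999, -0.001], [0.999, -0.032, -0.001], [-0.001, -0.001, -1.0]]
ft_force: [-2.0, 2.2, -1.4]
grip_width: 0.0296
time: 13.48
tool_pos: [0.5204, 0.1091, -0.0234]
tcp_rot: [[0.032, 0.999, -0.001], [0.999, -0.032, -0.001], [-0.001, -0.001, -1.0]]
ft_force: [-2.2, 2.0, -1.6]
grip_width: 0.0297
```

```bash
python3 -m pendant '[{"dx":-0.003,"dy":-0.0006,"dz":0,"spin":0},{"dx":-0.003,"dy":-0.0006,"dz":0,"spin":0},{"dx":-0.003,"dy":-0.0006,"dz":0,"spin":0},{"dx":0,"dy":0,"dz":0,"spin":0}]'; python3 -m pendant '[{"dx":-0.003,"dy":0.0005,"dz":0,"spin":0},{"dx":-0.002,"dy":0.0005,"dz":0,"spin":0},{"dx":0,"dy":0,"dz":0,"spin":0}]'
python3 - <<'E'
from h import *
g=grab("side");f=grab("top"); o=arm.get_obs(); print(o["tool_pos"],o["ft_force"],o["moment"])
q=[352,290];p=[280,247]
a=g["pixels"][q[1]-40:q[1]+35,q[0]-50:q[0]+25,::-1];b=f["pixels"][p[1]-50:p[1]+25,p[0]-30:p[0]+30,::-1]
cv2.imwrite("pics/m7.png",cv2.resize(np.hstack([a,b]),None,fx=5.8,fy=5.8,interpolation=cv2.INTER_CUBIC))
E
```

```text
time: 13.98
tool_pos: [0.5123, 0.1068, -0.0231]
tcp_rot: [[0.032, 0.999, 0.002], [0.999, -0.032, -0.001], [-0.001, 0.002, -1.0]]
ft_force: [0.5, 0.8, -2.0]
grip_width: 0.0294
time: 14.35
tool_pos: [0.5067, 0.1087, -0.0232]
tcp_rot: [[0.032, 0.999, 0.0], [0.999, -0.032, -0.0], [-0.0, 0.0, -1.0]]
ft_force: [0.8, 0.4, -2.0]
grip_width: 0.0294
[ 0.50674974  0.10872732 -0.02321583] [ 0.33948881 -0.91212229 -2.75196922] [ 0.03387813  0.0729991  -0.00564767]
```

View pics/m7.png

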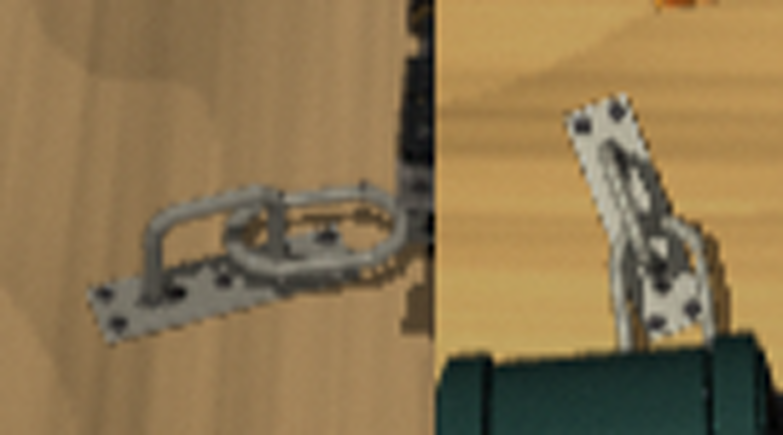

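The bar is inside and the gate has snapped shut: it is a straight line again at (330,192) and the force has dropped to ~0. Now the pull.

```bash
python3 -m pendant '[{"dx":-0.003,"dy":-0.0007,"dz":0,"spin":0},{"dx":-0.003,"dy":-0.0007,"dz":0,"spin":0},{"dx":-0.002,"dy":-0.0004,"dz":0,"spin":0},{"dx":0,"dy":0,"dz":0,"spin":0}]'; python3 -m pendant '[{"dx":-0.001,"dy":-0.0002,"dz":0,"spin":0},{"dx":0,"dy":0,"dz":0,"spin":0}]';python3 -m pendant '[{"dx":-0.001,"dy":-0.0002,"dz":0,"spin":0},{"dx":0,"dy":0,"dz":0,"spin":0}]'
```

```text
time: 14.95
tool_pos: [0.4984, 0.107, -0.0233]
tcp_rot: [[0.032, 0.999, 0.0], [0.999, -0.032, 0.0], [0.0, 0.0, -1.0]]
ft_force: [0.5, 0.4, -2.7]
grip_width: 0.0295
time: 15.2
tool_pos: [0.4976, 0.1068, -0.0233]
tcp_rot: [[0.032, 0.999, 0.0], [0.999, -0.032, 0.0], [0.0, 0.0, -1.0]]
ft_force: [0.4, 0.0, -1.4]
grip_width: 0.0298
time: 15.45
tool_pos: [0.4966, 0.1065, -0.0233]
tcp_rot: [[0.032, 0.999, 0.0], [0.999, -0.032, 0.0], [0.0, 0.0, -1.0]]
ft_force: [0.5, -0.4, -3.1]
grip_width: 0.0295
```

```bash
for i in 1; do python3 -m pendant '[{"dx":-0.001,"dy":-0.0002,"dz":0,"spin":0},{"dx":0,"dy":0,"dz":0,"spin":0}]' | grep -E 'pos|force'; python3 -m pendant '[{"dx":-0.001,"dy":-0.0002,"dz":0,"spin":0},{"dx":0,"dy":0,"dz":0,"spin":0}]' | grep -E 'pos|force'; python3 -m pendant '[{"dx":-0.001,"dy":-0.0002,"dz":0,"spin":0},{"dx":0,"dy":0,"dz":0,"spin":0}]' | grep -E 'pos|force'; done
```

```text
tool_pos: [0.4963, 0.1065, -0.0231]
ft_force: [2.4, 0.8, -3.2]
tool_pos: [0.4963, 0.1064, -0.0228]
ft_force: [5.0, 2.2, -3.8]
tool_pos: [0.4962, 0.1064, -0.0226]
ft_force: [7.2, 1.7, -5.2]
```

```bash
python3 -m pendant '[{"dx":0,"dy":0,"dz":0,"spin":0},{"dx":0,"dy":0,"dz":0,"spin":0},{"dx":0,"dy":0,"dz":0,"spin":0},{"dx":0,"dy":0,"dz":0,"spin":0},{"dx":0,"dy":0,"dz":0,"spin":0},{"dx":0,"dy":0,"dz":0,"spin":0}]'| grep -E 'pos|force'; python3 -m pendant '[{"dx":0,"dy":0,"dz":0,"spin":0},{"dx":0,"dy":0,"dz":0,"spin":0},{"dx":0,"dy":0,"dz":0,"spin":0},{"dx":0,"dy":0,"dz":0,"spin":0},{"dx":0,"dy":0,"dz":0,"spin":0},{"dx":0,"dy":0,"dz":0,"spin":0}]'| grep -E 'pos|force'; python3 -c "
from h import *
o=arm.get_obs();print(o['time'],o['ft_force'])"
```

```text
tool_pos: [0.4962, 0.1064, -0.0226]
ft_force: [7.3, 1.9, -4.0]
tool_pos: [0.4962, 0.1064, -0.0226]
ft_force: [6.8, 1.9, -4.6]
17.7 [ 6.82541127  1.91041897 -4.61598674]
```

Steady pull of about 7.3 N horizontal for 1.5 s. I'll relax it, lay the organiser down and release.

```bash
python3 -m pendant '[{"dx":0.004,"dy":0.0008,"dz":0,"spin":0},{"dx":0.006,"dy":0.0013,"dz":0,"spin":0},{"dx":0,"dy":0,"dz":-0.005,"spin":0},{"dx":0,"dy":0,"dz":-0.005,"spin":0},{"dx":0,"dy":0,"dz":-0.003,"spin":0},{"dx":0,"dy":0,"dz":0,"spin":0}]'| grep -E 'pos|force';python3 -m pendant '[{"dx":0,"dy":0,"dz":-0.001,"spin":0},{"dx":0,"dy":0,"dz":-0.001,"spin":0},{"dx":0,"dy":0,"dz":0,"spin":0}]'| grep -E 'pos|force'
```

```text
tool_pos: [0.5032, 0.1081, -0.0362]
ft_force: [-1.3, -0.9, 0.1]
tool_pos: [0.5038, 0.108, -0.0378]
ft_force: [-2.9, -0.0, 3.3]
```

```bash
python3 -m pendant '[{"dx":0,"dy":0,"dz":0,"spin":0},{"dx":0,"dy":0,"dz":0,"spin":0},{"dx":0,"dy":0,"dz":0,"spin":0},{"dx":0,"dy":0,"dz":0,"spin":0},{"dx":0,"dy":0,"dz":0,"spin":0},{"dx":0,"dy":0,"dz":0,"spin":0}]' 75 && python3 -m pendant '[{"dx":0,"dy":0,"dz":0.01,"spin":0},{"dx":0,"dy":0,"dz":0.04,"spin":0},{"dx":0,"dy":0,"dz":0.06,"spin":0},{"dx":-0.03,"dy":0,"dz":0.05,"spin":0},{"dx":-0.05,"dy":0,"dz":0,"spin":0},{"dx":-0.05,"dy":0,"dz":0,"spin":0},{"dx":-0.05,"dy":0,"dz":0,"spin":0},{"dx":0,"dy":0,"dz":0,"spin":0}]'
python3 - <<'E'
from h import *
g=grab("side");f=grab("top")
q=[362,285];p=[280,250]
a=g["pixels"][q[1]-45:q[1]+45,q[0]-60:q[0]+50,::-1];b=f["pixels"][p[1]-45:p[1]+45,p[0]-30:p[0]+30,::-1]
cv2.imwrite("pics/m8.png",cv2.resize(np.hstack([a,b]),None,fx=4.6,fy=4.6,interpolation=cv2.INTER_CUBIC))
E
```

```text
time: 19.58
tool_pos: [0.5036, 0.1081, -0.0383]
tcp_rot: [[0.032, 0.999, 0.0], [0.999, -0.032, 0.0], [0.0, 0.0, -1.0]]
ft_force: [0.8, 0.0, 0.1]
grip_width: 0.07
time: 20.58
tool_pos: [0.3219, 0.1082, 0.1226]
tcp_rot: [[0.031, 1.0, 0.003], [1.0, -0.031, 0.001], [0.001, 0.003, -1.0]]
ft_force: [1.2, 1.1, 0.4]
grip_width: 0.0702
```

View pics/m8.png

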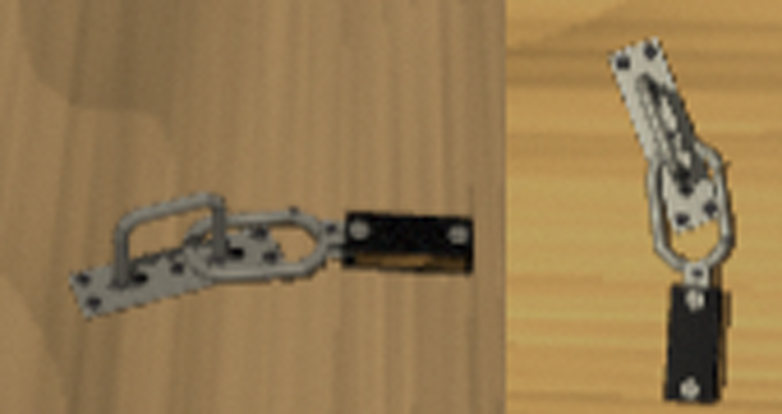

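The organiser lies flat and released, the near leg is inside the hook at (225,235) in the side crop, and the gate is straight and shut.

```bash
python3 -c "
from cell import arm
print(arm.close_job())"
```

```text
the job is handed in; nothing more can be done
None
```

The organiser is clipped to the near leg of the staple, lying flat on the bench and released; I handed the job in at about 21 s. No verdict was reported.

- **Gate:** I pressed it against the near leg until it folded inward, with readings of about 3–4 N. The picture partway through showed it clearly open; I judged the angle to be over 0.4 rad by eye only. Drawing back slid the bar off the gate end, and the gate snapped shut.
- **Pull:** With the bar in the crook I held a horizontal pull of 7.1–7.5 N for about 1.5 s. A further 2 N or so of vertical reading may make the true contact force slightly higher, about 8 N.
- **Final picture:** The near leg is inside the hook, the gate is shut and the arm is well clear. The highest reading against the staple was about 8 N.
- **Failed first grasp:** The jaws closed on air, because the fingertips really sit 39–45 mm above the reported TCP. I measured this by camera depth and by touching the bench, corrected for it, and the second grasp held.
- **Disagreements and gaps:** The two cameras differed by 3–5 mm, so I compared hook and leg within the same image. I did not re-measure the padlock, drawer or cylinder at the end; nothing was moved near them.

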